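Move a warmed reagent barrel from its push-to-release warmer to the dispensing pump

ROBOT

A 6-joint arm with a two-finger parallel gripper is mounted at the origin on the work surface. World frame = base frame: x ahead of the robot, y to its left, z up, the work surface at z = 0. Lengths are in m, angles in degrees, forces in N, time in s.
With the tool pointing down it reaches from about 0.4 to 0.825 m from the base axis. Payload 7 kg.
Tool frame: the origin (TCP) lies midway between the tips of the shut fingers; the grasp point (between the pads) lies 19 mm behind it (ctrl.grip_point_offset is the distance from the TCP to the grasp point, in m); x points along the fingers, y is the direction in which the jaws open and shut, and the axes are right-handed (so a half turn about x gives the same grasp; the last joint's range is limited). The gripper opens to 88 mm and grips with 3 to 60 N. Pads are 19 mm wide; open, the fingers measure 130 mm over their backs; the gripper's body (78 mm by 193 mm) begins 47 mm behind the grasp point.
Start: joints at [92.825, 20.546, 0.682, 0, -70.136, -16.507], TCP at [0.16, 0.656, 0.227] pointing down, gripper open.
Joint ranges: [-176.03, 176.03], [-82.01, 121.73], [-58.28, 71.71], [-173.87, 95.51], [-174.79, -0.11], [-173.66, 173.66]. Speed limits (degrees/s): [136.94, 136.94, 172.46, 180, 180, 180].

INTERFACE

Orientations are given as [roll, pitch, yaw] about the fixed x, y, z axes, in that order (R = Rz(yaw) Ry(pitch) Rx(roll)).
In Python, from plant import ctrl gives the robot as it stands.
- The arm moves only by the tool drive_tool, never from a script. Its argument "plan" is a list of rows, each a list of 3 entries, a list of its own where there are three numbers: the shift along the tool's x, y, z in m, then the turn, a rotation vector about the tool's x, y, z in degrees, then the opening, from 0 (shut) to 1 (fully open). In form: [[[dx, dy, dz], [wx, wy, wz], grip], ...]. A call has 1 to 20 rows; each row is the pose to reach, as a shift and turn from the pose measured when the call began, along the tool's axes at that moment; what a row does not reach only later rows make up. A row lasts 1/12 s, in which the tool goes at most 41.7 mm and 7.16 degrees, less where a joint would pass 70% of its speed; a pose out of reach is approached as far as the arm can. A call with a gripper value outside its range is refused whole. The fingers move at their own pace and stop on an object; the grip force is fixed at half the most. Time passes only in rows, so rows that repeat a pose let the fingers close. It gives the time, the measured TCP pose, the force and the opening at its end, in the units of the state.
- ctrl.get_obs(): the state, without advancing time (a new reading comes with each control period).
- ctrl.snapshot(name): name is "scene" or "top" or "wrist"; returns the picture (480x640x3 uint8, blue, green, red); there is no depth.
- ctrl.get_calibration(name): a dict with "fx", "fy", "cx", "cy" (pixels), "dist_coeffs" ([k1, k2, p1, p2, k3] as OpenCV has them; the pictures are not rectified), "R" (3x3) and "t" (3): a world point X has camera coordinates R X + t. Camera axes: x right, y down, z forward; pixel columns grow to the right and rows downward; lengths in m; the calibration is good to about 2 mm. A picture is of the moment at which its call begins: read the wrist's pose just before it. get_calibration takes no time and is no camera call; for the wrist camera it gives the pose at the moment of the call.
- ctrl.close_job(): hands the job in, once; it reports no verdict.
Trained networks look in the newest picture that a camera, given by its name, has taken for a name from the list of things; names that differ only in an ending like _2 or _b are one class to them, and where a whole thing is asked for, a point or a joint stands for the part that bears it (a point fixed in the world has none). Each returns a list of dicts, best first, with "confidence" (0 to 1); they miss things now and then, are a little off and sometimes report something else, mostly with a low value. They report only what shows in the picture. A call takes as long as a camera call.
- ctrl.cut_out(camera, name): "pixels" (480x640 bool, what is visible of it) and "pixel" ([column, row] in pixels, amid what is visible of it).
- ctrl.landmark_of(camera, name): "pixel" ([column, row] in pixels: a listed point, or the origin of a listed thing).
The state is a dict: "clock": time; "joint_pos": joint angles; "qvel": joint speeds; "tau": joint torques, N m; "tool_pos": TCP position; "orientation": TCP orientation; "force": force on the tool from outside, world axes, zero at the start; "moment": the same for the moment, N m; "opening": finger opening in m.
Only numpy, scipy, OpenCV 4.12 (cv2) and the standard library are available. Lean on these libraries where they do the work, as an engineer would, in place of code of your own. Each camera call takes 0.05 s, during which the arm holds its last target. There are 200 camera calls.

TASK

The reagent barrel in the block warmer is ready for the pump: push it inward until its latch lets go and it springs out, pull it free by its fin and lay it down on the paper sheet. Then take it again round its middle, lay it fully down in the pump's cradle with its fin in the slot, let go, lift the clamp bar's red knob, turn the bar across the barrel and lower it until it rests on the barrel. Leave the bottles, test cassettes and steel can where they are.

Things in the scene. Friction and masses are not known exactly. Their poses are not given: they have to be found in the camera images.
- barrel_mid (a point): Reagent barrel, 130 mm long, 0.15-0.31 kg: white round part (30 mm diameter, 74 mm long, blue band) between two pink 40 mm square collars, on which it lies without rolling. Point: on its axis, mid white part, 20 mm above what it lies on. x to the nose, z up. Collars at x -45 to -37 and +37 to +51 (nose end). Starts latched in the warmer's bore, 12 mm of its fin sticking out.
- fin_mid (a point): Centre of the barrel's pink pull fin: 34 mm long (x), 12 mm thick (y), 26 mm tall (z). 62 mm behind barrel_mid (x -62) and 3 mm lower; axes as barrel_mid.
- mouth (a point): Centre of the warmer's square bore mouth, on its navy front, 40 mm above the table; fixed in a run. x into the bore, z up. Bore 42 wide, 44 tall, floor 20 mm above the table. Warmer: cream, 116 mm wide, 70 tall in front, 130 tall from 100 mm behind the mouth. Once sprung out, the barrel lies with 42 mm outside and must be pulled about 90 mm more to be clear.
- latch_bolt (a joint): Red latch bolt in the warmer's roof, 14-22 mm behind the mouth: 0 locked. Pushing the barrel in 5-7 mm (stop at 9 mm, about 12 N) lets it rise by itself to 0.014 m (top then 86 mm above the table) and stay up; as the push is withdrawn a damped spring (8 to 4 N) brings the barrel out 30 mm from its latched place. Pulled without a push it stays locked.
- sheet_mid (a point): Centre of the top of a grey-brown paper sheet, 300 mm (x) by 240 mm (y), 2 mm thick, fixed flat on the table. x roughly away from the robot. Two of the cassettes lie on its far strip, beyond x = +90 mm; the rest is free.
- cradle_seat (a point): Pump cradle, fixed in a run: where barrel_mid is when seated, 46 mm above the table, same x direction (from fin slot to nose stop; the cream housing 66 mm on is 88 mm tall). Cheeks 50 mm apart (tops at 50 mm) take the collars, lengthwise play 6 mm each way; fin slot 26 mm wide, its blocks 60 mm tall. Open at the sides between the collars; base plate top at 8 mm.
- clamp_post (a point): Vertical axis of the clamp bar's post on the pump, 80 mm to the -y side of cradle_seat, axes as cradle_seat. The bar turns about this line.
- clamp_knob (a point): Red upright knob on the free end of the clamp bar, 22 mm diameter, 34 mm tall, rigid with the bar; the point is on its axis, 17 mm above the bar's top and 125 mm from the post's axis. y points along the bar from post to knob. Bar: aluminium, 16 mm wide, 8 mm thick.
- clamp_bar (a joint): Turn of the clamp bar about the post, rad: 0 (end stop) = square across the barrel; positive = anticlockwise from above, towards the fin end (stop at 1.8). Stays where left. Starts turned aside at 1.2 to 1.5, clear of the cradle.
- clamp_lift (a joint): Height of the clamp bar, m: 0 = right down (bar underside 55 mm above the table, lower than a seated barrel's top), at most 0.045; a spring pulls it down with 3 to 5 N. Raise it over 0.014 (0.02 to 0.03 is good) to pass above the seated barrel's collars; resting on the barrel it reads about 0.006.
- bottle_red: Dropper bottle, red cap, 34 mm diameter, 75 mm tall, origin under its base. Bystander.
- bottle_yellow: Dropper bottle, yellow cap, 34 mm diameter, 75 mm tall, origin under its base. Bystander.
- bottle_black: Dropper bottle, black cap, 34 mm diameter, 75 mm tall, origin under its base. Bystander.
- cassette_a: White test cassette, 22 x 72 x 7 mm, long in y, lying on the sheet's far strip, origin under its centre. Bystander.
- cassette_b: White test cassette, as cassette_a. Bystander.
- cassette_c: White test cassette, as cassette_a, on the table. Bystander.
- steel_can: Open steel can, 70 mm diameter, 100 mm tall, origin under its base. Bystander.

How it is judged (in metres and radians):
On the way, in this order (a step that is already met when the one before it is completed fails the run):
1. the barrel is unlatched and has come at least 20 mm out of the warmer (value of joint latch_bolt above 0.009 m and x of barrel_mid in the frame of mouth below 0.047 m), for 0.1 s.
2. the barrel lies on the paper sheet, let go and still (x of barrel_mid in the frame of sheet_mid between -0.15 and 0.15 m and y of barrel_mid in the frame of sheet_mid between -0.12 and 0.12 m and height (world z) of barrel_mid below 0.027 m and contact force between the fingers and barrel below 0.1 N and linear speed of barrel below 0.02 m/s), for 0.2 s.
3. the barrel lies seated in the cradle, let go, the bar still aside (distance between barrel_mid and cradle_seat below 0.012 m and angle between the x axis of barrel_mid and the x axis of cradle_seat, either way round below 0.2 rad and contact force between the fingers and barrel below 0.1 N and value of joint clamp_bar above 0.4 rad), for 0.2 s.
4. the clamp bar is across the barrel and lowered onto it (value of joint clamp_bar below 0.2 rad and value of joint clamp_lift between 0.003 and 0.011 m), for 0.2 s.
At the end, for the whole second after the job is handed in: The barrel lies still in the pump's cradle (barrel_mid within 12 mm of cradle_seat, axis within 0.2 rad), the clamp bar is across it (clamp_bar under 0.2 rad) and down (clamp_lift 0.003 to 0.011 m), pressing on it with over 0.5 N, and everything is let go (all of step 4 and distance between barrel_mid and cradle_seat below 0.012 m and angle between the x axis of barrel_mid and the x axis of cradle_seat, either way round below 0.2 rad and contact force between clamp_bar and barrel above 0.5 N and linear speed of barrel below 0.02 m/s); the robot touches nothing.
It fails at once if a bottle, cassette or the steel can is moved more than 30 mm (distance of any of bottle_red, bottle_yellow, bottle_black, cassette_a, cassette_b, cassette_c, steel_can from where it was at the start of the episode above 0.03 m).
It also fails if it takes over 72 s, if anything falls off the work surface, if the arm or the gripper's body presses on something with over 40 N, if the wrist force passes 120 N, or if a joint passes its speed limit or range.

## Working session

There is one attempt and no reset: what is moved stays moved. The work goes in short steps, Python scripts to look and compute and a tool call to move; the robot and the scene stay as the last step left them, time stands still between calls to the robot, and variables do not carry over. Pictures are saved under pics/ and viewed, about 8 in all and at most 12, crops included, and the job is handed in when it is done.

Besides the shell and the picture viewer there is one more tool, called after "Call:" by a JSON object that holds its "fn" and its "kwargs", one argument or row to a line. drive_tool: Moves the arm, as the interface text tells. Its arguments: {"type":"object","properties":{"plan":{"type":"array","items":{"type":"array"}}},"required":["plan"]}

```bash
ls; mkdir -p pics; cat > h.py <<'E'
import numpy as np, cv2
from plant import ctrl
from scipy.spatial.transform import Rotation as Ro
def cal(c):
    k=ctrl.get_calibration(c); K=np.array([[k['fx'],0,k['cx']],[0,k['fy'],k['cy']],[0,0,1.]])
    return K,np.array(k['dist_coeffs'],float),np.array(k['R']),np.array(k['t'])
def ray(c,px,C=None):
    K,d,R,t=C or cal(c); u=cv2.undistortPoints(np.array([[px]],float),K,d)[0,0]
    return -R.T@t, R.T@np.array([u[0],u[1],1])
def atz(c,px,z,C=None):
    o,r=ray(c,px,C); return o+r*(z-o[2])/r[2]
def proj(c,X,C=None):
    K,d,R,t=C or cal(c); return cv2.projectPoints(np.array(X,float).reshape(-1,1,3),cv2.Rodrigues(R)[0],t,K,d)[0][:,0]
def tri(L):
    A=np.zeros((3,3));b=np.zeros(3)
    for o,r in L:
        r=r/np.linalg.norm(r);P=np.eye(3)-np.outer(r,r);A+=P;b+=P@o
    return np.linalg.solve(A,b)
def tool():
    s=ctrl.get_obs(); return np.array(s['tool_pos']),Ro.from_euler('xyz',s['orientation'],degrees=True)
def shift(p,R=None):
    "shift and turn in tool axes to reach TCP p, Rotation R"
    p0,R0=tool(); out=np.round(R0.inv().apply(np.array(p)-p0),4)
    return out,(np.round((R0.inv()*R).as_rotvec(degrees=True),2) if R is not None else 0)
E
python3 - <<'E'
from h import *
for c in ['scene','top','wrist']:
    im=ctrl.snapshot(c); cv2.imwrite(f'pics/{c}0.png',im)
    if c=='wrist': continue
    for n in ['barrel_mid','fin_mid','mouth','sheet_mid','cradle_seat','clamp_post','clamp_knob','bottle_red','bottle_yellow','bottle_black','cassette_a','steel_can']:
        z=dict(barrel_mid=.04,fin_mid=.037,mouth=.04,sheet_mid=.002,cradle_seat=.046,clamp_post=.06,clamp_knob=.08).get(n,0)
        for r in ctrl.landmark_of(c,n)[:4]: print(c,n,np.round(r['pixel'],1),round(r['confidence'],2),np.round(atz(c,r['pixel'],z),3))
o=ctrl.get_obs();print(o['clock'],o['orientation'],o['tool_pos'],ctrl.grip_point_offset)
E
python3 -c "
import cv2,numpy as np
a=[cv2.imread('pics/%s0.png'%c) for c in('scene','top')];cv2.imwrite('pics/st.png',a[0])"
```

```text
pics
scene barrel_mid [478.2 234.1] 0.63 [0.4   0.292 0.04 ]
scene fin_mid [439.6 271.7] 0.49 [0.547 0.22  0.037]
scene mouth [434.5 273.7] 0.89 [0.559 0.211 0.04 ]
scene sheet_mid [336. 265.] 0.86 [0.529 0.005 0.002]
scene cradle_seat [219.6 249.4] 0.81 [ 0.589 -0.23   0.046]
scene clamp_post [186.3 229.2] 0.85 [ 0.554 -0.322  0.06 ]
scene clamp_knob [225.1 195.1] 0.82 [ 0.431 -0.28   0.08 ]
scene bottle_red [314.3 337. ] 0.88 [0.742 0.015 0.   ]
scene bottle_yellow [272.9 324.8] 0.84 [ 0.73  -0.068  0.   ]
scene bottle_yellow [225.4 194.4] 0.54 [ 0.303 -0.343  0.   ]
scene bottle_black [356.5 352.3] 0.78 [0.76  0.097 0.   ]
scene bottle_black [435.3 272.8] 0.5 [0.505 0.212 0.   ]
scene bottle_black [435.4 273.3] 0.42 [0.507 0.212 0.   ]
scene bottle_black [295.3 297. ] 0.18 [ 0.645 -0.05   0.   ]
scene cassette_a [346.8 307.8] 0.92 [0.652 0.056 0.   ]
scene cassette_a [445.4 240.7] 0.72 [0.384 0.225 0.   ]
scene cassette_a [293.3 301.3] 0.56 [ 0.658 -0.05   0.   ]
scene steel_can [476.5 232.4] 0.86 [0.334 0.293 0.   ]
top fin_mid [215.9 226. ] 0.64 [0.556 0.215 0.037]
top mouth [21
[... 254 characters left out ...]
p clamp_post [215.5 225.9] 0.44 [0.555 0.212 0.06 ]
top clamp_knob [458.9 275.8] 0.55 [ 0.441 -0.267  0.08 ]
top bottle_red [310.1 133.6] 0.56 [0.749 0.018 0.   ]
top bottle_red [345.5 139.9] 0.44 [ 0.733 -0.056  0.   ]
top bottle_yellow [349.5 137.2] 0.51 [ 0.739 -0.065  0.   ]
top bottle_black [223.5 314.2] 0.63 [0.374 0.21  0.   ]
top bottle_black [271.6 128. ] 0.58 [0.764 0.1   0.   ]
top cassette_a [343.1 177.4] 0.68 [ 0.653 -0.049  0.   ]
top cassette_a [221.6 317. ] 0.68 [0.368 0.214 0.   ]
top cassette_a [291.3 178.5] 0.67 [0.655 0.061 0.   ]
top steel_can [181.8 337.3] 0.63 [0.328 0.299 0.   ]
1.35 [  23.83861977   89.99945355 -169.84524432] [0.15967272 0.65581583 0.22656706] 0.0188
```

View pics/scene0.png

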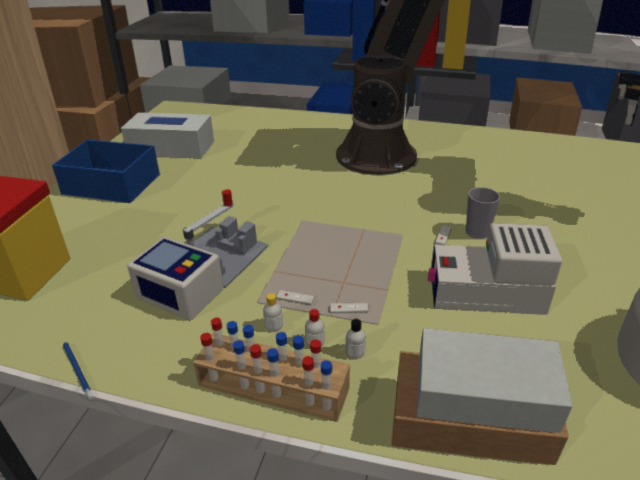

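View pics/top0.png

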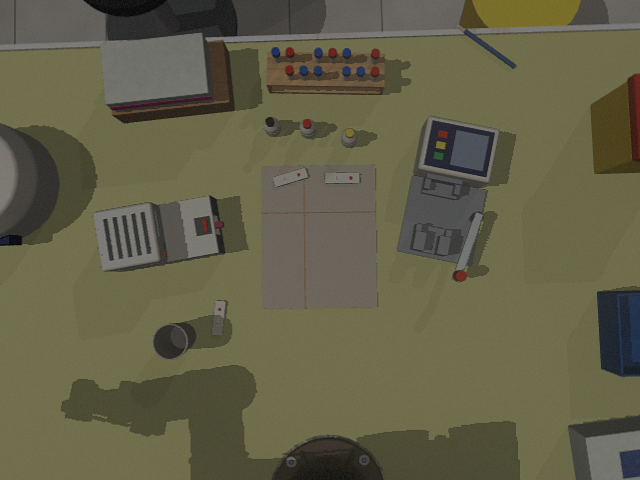

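```bash
python3 - <<'E'
from h import *
p,R=tool(); print(R.as_matrix().round(3))
K,d,Rc,t=cal('wrist'); c=-Rc.T@t
print('cam in tool',R.inv().apply(c-p).round(4),'cam axes in tool (cols)',(R.inv().as_matrix()@Rc.T).round(3).tolist(),K[0,0])
# fused points
for n,z in dict(fin_mid=.037,mouth=.04,cradle_seat=.046,clamp_post=.06,clamp_knob=.08).items():
    P=[]
    for cm in ['scene','top']:
        P.append(ray(cm,dict(scene=dict(fin_mid=(439.6,271.7),mouth=(434.5,273.7),cradle_seat=(219.6,249.4),clamp_post=(186.3,229.2),clamp_knob=(225.1,195.1)),top=dict(fin_mid=(215.9,226),mouth=(217.2,226.3),cradle_seat=(439.3,205.4),clamp_post=(476,214.2),clamp_knob=(458.9,275.8)))[cm][n]))
    print(n,tri(P).round(4))
# goal view pose: above in front of the mouth, jaw across bore
def Rd(a):
    a=np.radians(a);c,s=np.cos(a),np.sin(a)
    return Ro.from_matrix(np.array([[0,c,s],[0,s,-c],[-1,0,0]]))
for a in (13,193): print(a,shift([.57,.15,.25],Rd(a)))
E
cat >> h.py <<'E'
def Rd(a):
    "tool down, jaw (tool y) at world yaw a deg; tool z then at yaw a-90"
    a=np.radians(a);c,s=np.cos(a),np.sin(a)
    return Ro.from_matrix(np.array([[0,c,s],[0,s,-c],[-1,0,0]]))
E
```

```text
[[-0.    -0.237 -0.972]
 [-0.    -0.972  0.237]
 [-1.     0.     0.   ]]
cam in tool [-0.1586  0.0005 -0.0717] cam axes in tool (cols) [[-0.0, -0.265, 0.964], [1.0, -0.002, -0.0], [0.002, 0.964, 0.265]] 342.8406461400356
fin_mid [0.5554 0.2172 0.0428]
mouth [0.5555 0.2117 0.0373]
cradle_seat [ 0.5824 -0.2378  0.0405]
clamp_post [ 0.5628 -0.3124  0.0668]
clamp_knob [ 0.4422 -0.2698  0.0873]
13 (array([-0.0234,  0.3944, -0.5183]), array([-116.68,    0.  ,    0.  ]))
193 (array([-0.0234,  0.3944, -0.5183]), array([63.32,  0.  , -0.  ]))
```

Call:
{"fn": "drive_tool", "kwargs": {
  "plan": [
    [[-0.01,0.1,-0.13],[16,0,0],0],
    [[-0.02,0.2,-0.26],[32,0,0],0],
    [[-0.023,0.3,-0.39],[48,0,0],0],
    [[-0.023,0.394,-0.518],[63.3,0,0],0],
    [[-0.023,0.394,-0.518],[63.3,0,0],0],
    [[-0.023,0.394,-0.518],[63.3,0,0],0],
    [[-0.023,0.394,-0.518],[63.3,0,0],0],
    [[-0.023,0.394,-0.518],[63.3,0,0],0],
    [[-0.023,0.394,-0.518],[63.3,0,0],0],
    [[-0.023,0.394,-0.518],[63.3,0,0],0],
    [[-0.023,0.394,-0.518],[63.3,0,0],0],
    [[-0.023,0.394,-0.518],[63.3,0,0],0],
    [[-0.023,0.394,-0.518],[63.3,0,0],0],
    [[-0.023,0.394,-0.518],[63.3,0,0],0],
    [[-0.023,0.394,-0.518],[63.3,0,0],0],
    [[-0.023,0.394,-0.518],[63.3,0,0],0],
    [[-0.023,0.394,-0.518],[63.3,0,0],0],
    [[-0.023,0.394,-0.518],[63.3,0,0],0],
    [[-0.023,0.394,-0.518],[63.3,0,0],0],
    [[-0.023,0.394,-0.518],[63.3,0,0],0]
  ]
}}

```text
clock: 3.02
tool_pos: [0.5693, 0.1511, 0.2496]
orientation: [-15.6, 90.0, 87.5]
force: [0.4, -0.4, 0.3]
opening: 0.0004
```

```bash
python3 - <<'E'
from h import *
print(tool()[0],ctrl.get_obs()['joint_pos'],ctrl.get_obs()['qvel'])
im=ctrl.snapshot('wrist'); C=cal('wrist'); cv2.imwrite('pics/w1.png',im)
for n,z in dict(mouth=.04,fin_mid=.037,latch_bolt=.08,sheet_mid=.002).items():
    for r in ctrl.landmark_of('wrist',n)[:2]: print(n,np.round(r['pixel'],1),round(r['confidence'],2),atz('wrist',r['pixel'],z,C).round(4))
E
```

```text
[0.56932687 0.1510963  0.24963508] [ 3.38605352e+01  1.16894499e+01 -8.52874058e+00 -9.05889204e-03
 -6.97755473e+01 -2.07956265e+01] [ 0.58078546 -0.23402271 -0.11760214  0.0734384  -0.08295462  0.11451841]
mouth [316.3 258.8] 0.72 [0.5621 0.2079 0.04  ]
mouth [261.4 108.3] 0.47 [0.6516 0.0639 0.04  ]
fin_mid [315.8 261.4] 0.71 [0.5618 0.2122 0.037 ]Traceback (most recent call last):
  File "<stdin>", line 5, in <module>
ValueError: it knows: barrel_mid, bottle_black, bottle_red, bottle_yellow, cassette, clamp_knob, clamp_post, cradle_seat, fin_mid, mouth, sheet_mid, steel_can
```

View pics/w1.png

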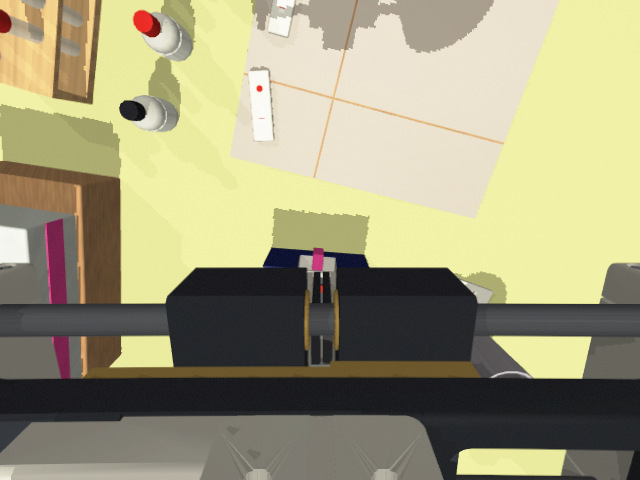

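Call:
{"fn": "drive_tool", "kwargs": {
  "plan": [
    [[0,0,0.03],[0,0,0],0],
    [[0,0,0.06],[0,0,0],0],
    [[0,0,0.08],[0,0,0],0],
    [[0,0,0.08],[0,0,0],0],
    [[0,0,0.08],[0,0,0],0],
    [[0,0,0.08],[0,0,0],0]
  ]
}}

```text
clock: 3.67
tool_pos: [0.5508, 0.2297, 0.2499]
orientation: [-72.6, 90.0, 30.5]
force: [-0.0, 0.5, 0.1]
opening: 0.0004
```

```bash
python3 - <<'E'
from h import *
print(tool()[0])
im=ctrl.snapshot('wrist'); C=cal('wrist')
for n,z in dict(mouth=.04,fin_mid=.037).items():
    for r in ctrl.landmark_of('wrist',n)[:2]: print(n,np.round(r['pixel'],1),round(r['confidence'],2),atz('wrist',r['pixel'],z,C).round(4))
cv2.imwrite('pics/w2.png',cv2.resize(im[60:280,170:470],None,fx=2.6,fy=2.6,interpolation=cv2.INTER_CUBIC))
E
```

```text
[0.55078387 0.22971164 0.24987151]
fin_mid [316.3 192.8] 0.53 [0.5604 0.2131 0.037 ]
```

View pics/w2.png

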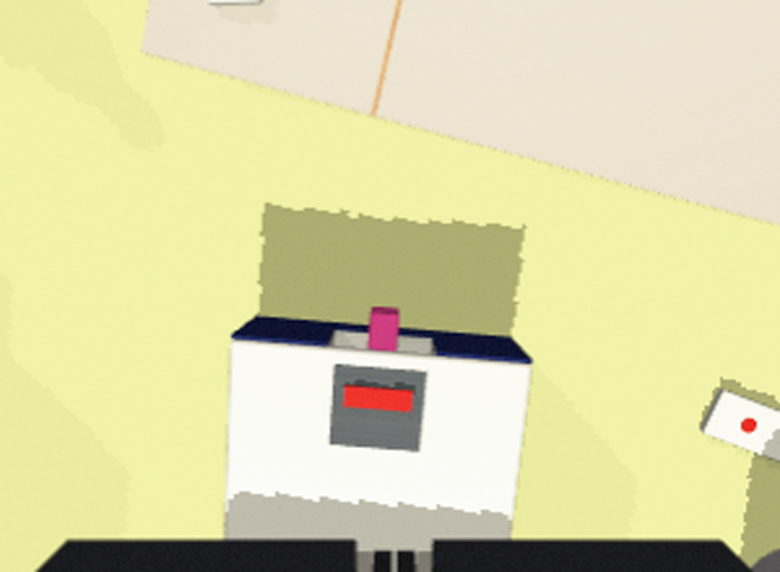

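```bash
python3 - <<'E'
from h import *
C=cal('wrist')
g=lambda u,v,z: atz('wrist',(170+u/2.6,60+v/2.6),z,C)
for L in [((258,316,0),(514,336,0)),((232,338,.07),(531,362,.07))]:
    a,b=[g(*q) for q in L]; d=b-a; print(a.round(4),b.round(4),'len',np.linalg.norm(d).round(4),'bore yaw',(np.degrees(np.arctan2(d[1],d[0]))-90)%360,'mid',((a+b)/2).round(4))
print('fin end top',g(372,308,.05).round(4),g(399,308,.05).round(4)); print('bolt',g(378,396,.073).round(4))
E
```

```text
[0.6172 0.2176 0.    ] [0.5013 0.2001 0.    ] len 0.1172 bore yaw 98.55041676744952 mid [0.5593 0.2088 0.    ]
[0.6168 0.2178 0.07  ] [0.5037 0.2011 0.07  ] len 0.1143 bore yaw 98.39714567314252 mid [0.5602 0.2095 0.07  ]
fin end top [0.5674 0.197  0.05  ] [0.557  0.1945 0.05  ]
bolt [0.5579 0.2266 0.073 ]
```

```bash
cat >> h.py <<'E'
M=np.array([.5597,.209,.04]); BY=98.5; B=np.array([np.cos(np.radians(BY)),np.sin(np.radians(BY)),0])
E
python3 - <<'E'
from h import *
p=M-.047*B
for z in (.25,.1,.03): p[2]=z; print(shift(p,Rd(188.5)))
E
```

```text
(array([-0.0001, -0.    , -0.0681]), array([4.59, 0.01, 0.03]))
(array([ 1.499e-01,  1.000e-04, -6.810e-02]), array([4.59, 0.01, 0.03]))
(array([ 2.199e-01,  1.000e-04, -6.810e-02]), array([4.59, 0.01, 0.03]))
```

Call:
{"fn": "drive_tool", "kwargs": {
  "plan": [
    [[0,0,-0.035],[2.3,0,0],0],
    [[0,0,-0.068],[4.6,0,0],0],
    [[0.03,0,-0.068],[4.6,0,0],0],
    [[0.07,0,-0.068],[4.6,0,0],0],
    [[0.11,0,-0.068],[4.6,0,0],0],
    [[0.15,0,-0.068],[4.6,0,0],0],
    [[0.18,0,-0.068],[4.6,0,0],0],
    [[0.205,0,-0.068],[4.6,0,0],0],
    [[0.22,0,-0.068],[4.6,0,0],0],
    [[0.22,0,-0.068],[4.6,0,0],0],
    [[0.22,0,-0.068],[4.6,0,0],0],
    [[0.22,0,-0.068],[4.6,0,0],0]
  ]
}}

```text
clock: 4.82
tool_pos: [0.5676, 0.1627, 0.0311]
orientation: [-73.3, 89.9, 25.2]
force: [0.2, 0.6, -0.2]
opening: 0.0001
```

```bash
python3 - <<'E'
from h import *
p,R=tool(); print(p,R.as_matrix().round(3).tolist(),'to fin end',(M-.012*B-p)@B, ctrl.get_obs()['force'])
E
```

```text
[0.5676315  0.16273394 0.03113837] [[0.002, -0.989, -0.147], [0.001, -0.147, 0.989], [-1.0, -0.002, 0.001]] to fin end 0.03493022122242933 [ 0.17636973  0.56060721 -0.2198484 ]
```

Call:
{"fn": "drive_tool", "kwargs": {
  "plan": [
    [[0,0,0.012],[0,0,0],0],
    [[0,0,0.02],[0,0,0],0],
    [[0,0,0.023],[0,0,0],0],
    [[0,0,0.025],[0,0,0],0],
    [[0,0,0.027],[0,0,0],0],
    [[0,0,0.029],[0,0,0],0],
    [[0,0,0.03],[0,0,0],0],
    [[0,0,0.031],[0,0,0],0],
    [[0,0,0.032],[0,0,0],0],
    [[0,0,0.032],[0,0,0],0],
    [[0,0,0.032],[0,0,0],0]
  ]
}}

```text
clock: 5.73
tool_pos: [0.5629, 0.1918, 0.0321]
orientation: [-160.6, 89.8, -62.1]
force: [2.4, -12.4, 7.9]
opening: 0.0002
```

Call:
{"fn": "drive_tool", "kwargs": {
  "plan": [
    [[0,0,0.002],[0,0,0],0],
    [[0,0,0.003],[0,0,0],0],
    [[0,0,0.004],[0,0,0],0],
    [[0,0,0.005],[0,0,0],0],
    [[0,0,0.005],[0,0,0],0]
  ]
}}

```text
clock: 6.15
tool_pos: [0.5621, 0.1944, 0.0324]
orientation: [174.7, 89.7, -86.8]
force: [4.2, -11.4, 1.5]
opening: 0.0005
```

Call:
{"fn": "drive_tool", "kwargs": {
  "plan": [
    [[0,0,0.003],[0,0,0],0],
    [[0,0,0.005],[0,0,0],0],
    [[0,0,0.005],[0,0,0],0],
    [[0,0,0.005],[0,0,0],0]
  ]
}}

```text
clock: 6.48
tool_pos: [0.5616, 0.1972, 0.0326]
orientation: [170.7, 89.5, -90.9]
force: [5.4, -11.5, 0.1]
opening: 0.0004
```

```bash
python3 - <<'E'
from h import *
im=ctrl.snapshot('scene'); a=im[215:315,400:560]
b=cv2.imread('pics/scene0.png')[215:315,400:560]
cv2.imwrite('pics/s3.png',cv2.resize(np.vstack([b,a]),None,fx=3,fy=3,interpolation=cv2.INTER_CUBIC))
E
```

```text
(no output)
```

View pics/s3.png

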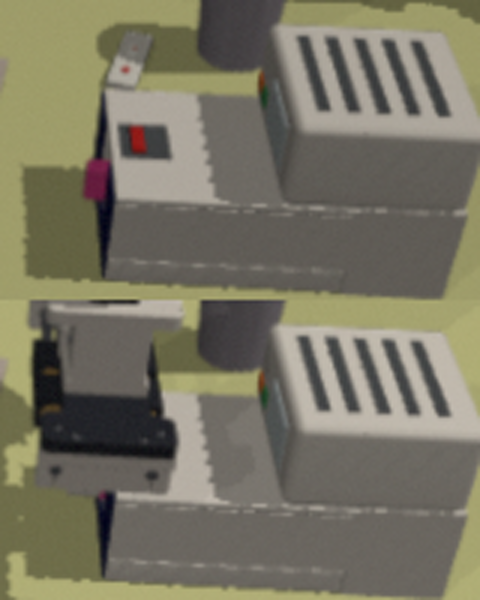

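Call:
{"fn": "drive_tool", "kwargs": {
  "plan": [
    [[0,0,-0.005],[0,0,0],0],
    [[0,0,-0.01],[0,0,0],0],
    [[0,0,-0.015],[0,0,0],0],
    [[0,0,-0.02],[0,0,0],0],
    [[0,0,-0.025],[0,0,0],0],
    [[0,0,-0.03],[0,0,0],0],
    [[0,0,-0.035],[0,0,0],0],
    [[0,0,-0.04],[0,0,0],0],
    [[0,0,-0.05],[0,0,0],0],
    [[0,0,-0.065],[0,0,0],0.2],
    [[0,0,-0.08],[0,0,0],0.5],
    [[0,0,-0.09],[0,0,0],0.5],
    [[0,0,-0.09],[0,0,0],0.5],
    [[0,0,-0.09],[0,0,0],0.5]
  ]
}}

```text
clock: 7.7
tool_pos: [0.575, 0.1071, 0.0334]
orientation: [171.5, 89.5, -90.1]
force: [-0.1, 1.1, -0.5]
opening: 0.0283
```

```bash
python3 - <<'E'
from h import *
p,R=tool(); print(p,(M-p)@B, ctrl.get_obs()['opening'],ctrl.get_obs()['force'])
im=ctrl.snapshot('scene')
for c in ['scene','top']:
    if c=='top': ctrl.snapshot('top')
    for n,z in [('fin_mid',.037)]:
        for r in ctrl.landmark_of(c,n)[:2]:
            X=atz(c,r['pixel'],z);print(c,n,np.round(r['pixel'],1),r['confidence'],X.round(4),'in mouth',((X-M)@B).round(4))
q=M-.030*B; q[2]=.022; print(shift(q,Rd(188.5)))
cv2.imwrite('pics/s4.png',cv2.resize(im[215:315,400:560],None,fx=4,fy=4,interpolation=cv2.INTER_CUBIC))
E
```

```text
[0.57500297 0.10710342 0.03338373] 0.10303925325562291 0.02828440159500074 [-0.05793243  1.08718555 -0.47742797]
scene fin_mid [420.8 274.2] 0.88 [0.5632 0.1847 0.037 ] in mouth -0.0245
top fin_mid [477.1 213.8] 0.62 [ 0.5646 -0.3186  0.037 ] in mouth -0.5225
top fin_mid [436.9 206.5] 0.32 [ 0.5821 -0.2374  0.037 ] in mouth -0.4448
(array([0.0108, 0.0002, 0.0717]), array([-0.  , -0.45, -0.06]))
```

View pics/s4.png

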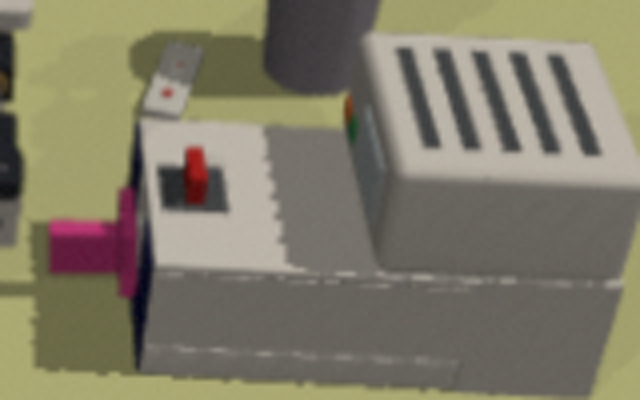

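Call:
{"fn": "drive_tool", "kwargs": {
  "plan": [
    [[0.01,0,0],[0,-0.4,0],0.5],
    [[0.01,0,0.02],[0,-0.4,0],0.5],
    [[0.01,0,0.04],[0,-0.4,0],0.5],
    [[0.01,0,0.06],[0,-0.4,0],0.5],
    [[0.01,0,0.071],[0,-0.4,0],0.5],
    [[0.01,0,0.072],[0,-0.4,0],0.5],
    [[0.01,0,0.072],[0,-0.4,0],0.1],
    [[0.01,0,0.072],[0,-0.4,0],0],
    [[0.01,0,0.072],[0,-0.4,0],0],
    [[0.01,0,0.072],[0,-0.4,0],0],
    [[0.01,0,0.072],[0,-0.4,0],0],
    [[0.01,0,0.072],[0,-0.4,0],0],
    [[0.01,0,0.072],[0,-0.4,0],0],
    [[0.01,0,0.072],[0,-0.4,0],0]
  ]
}}

```text
clock: 9.07
tool_pos: [0.5644, 0.1793, 0.0228]
orientation: [134.3, 89.9, -127.2]
force: [1.6, -1.1, 0.0]
opening: 0.0123
```

Call:
{"fn": "drive_tool", "kwargs": {
  "plan": [
    [[0,0,-0.008],[0,0,0],0],
    [[0,0,-0.018],[0,0,0],0],
    [[0,0,-0.028],[0,0,0],0],
    [[0,0,-0.038],[0,0,0],0],
    [[0,0,-0.048],[0,0,0],0],
    [[0,0,-0.058],[0,0,0],0],
    [[0,0,-0.068],[0,0,0],0],
    [[0,0,-0.078],[0,0,0],0],
    [[0,0,-0.088],[0,0,0],0],
    [[0,0,-0.098],[0,0,0],0],
    [[0,0,-0.108],[0,0,0],0],
    [[0,0,-0.118],[0,0,0],0],
    [[0,0.0,-0.13],[0,0,0],0],
    [[0,0.01,-0.145],[0,0,0],0],
    [[0,0.02,-0.16],[0,0,0],0],
    [[0,0.03,-0.175],[0,0,0],0],
    [[0,0.035,-0.19],[0,0,0],0],
    [[0,0.035,-0.205],[0,0,0],0],
    [[0,0.035,-0.21],[0,0,0],0],
    [[0,0.035,-0.21],[0,0,0],0]
  ]
}}

```text
clock: 10.73
tool_pos: [0.56, -0.0354, 0.0232]
orientation: [132.9, 89.9, -128.8]
force: [0.9, 0.1, -2.0]
opening: 0.0117
```

```bash
python3 - <<'E'
from h import *
o=ctrl.get_obs(); print(tool()[0],o['opening'],o['force'],o['moment'])
for c in ['scene','top']:
    im=ctrl.snapshot(c)
    if c=='scene': cv2.imwrite('pics/s5.png',cv2.resize(im[190:340,240:460],None,fx=3,fy=3,interpolation=cv2.INTER_CUBIC))
    for n in ('fin_mid','barrel_mid'):
        for r in ctrl.landmark_of(c,n)[:1]: print(c,n,np.round(r['pixel'],1),r['confidence'],atz(c,r['pixel'],.035).round(4))
E
```

```text
[ 0.56001588 -0.03538504  0.02323349] 0.011700590923338717 [ 0.8686971   0.06865949 -1.96690965] [-0.04504232 -0.05842181 -0.02828762]
scene fin_mid [315.9 259.1] 0.8 [ 0.5606 -0.0294  0.035 ]
scene barrel_mid [348.3 259.6] 0.8 [0.547  0.0355 0.035 ]
```

View pics/s5.png

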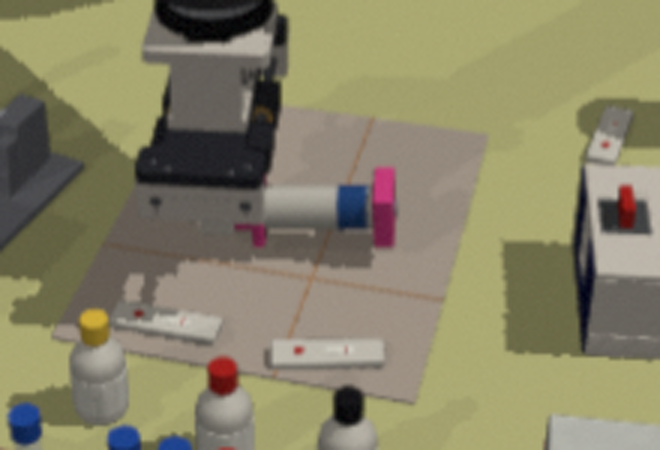

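Call:
{"fn": "drive_tool", "kwargs": {
  "plan": [
    [[0.006,0,0],[0,0,0],0],
    [[0.012,0,0],[0,0,0],0],
    [[0.016,0,0],[0,0,0],0],
    [[0.017,0,0],[0,0,0],0],
    [[0.017,0,0],[0,0,0],0],
    [[0.017,0,0],[0,0,0],0.2],
    [[0.017,0,0],[0,0,0],0.4],
    [[0.017,0,0],[0,0,0],0.5],
    [[0.017,0,0],[0,0,0],0.5],
    [[0.017,0,0],[0,0,0],0.5],
    [[0.0,0,0],[0,0,0],0.5],
    [[-0.04,0,0],[0,0,0],0.5],
    [[-0.08,0,0.03],[0,0,0],0.6],
    [[-0.12,0,0.06],[0,0,0],0.65],
    [[-0.14,0,0.09],[0,0,0],0.65],
    [[-0.14,0,0.12],[0,0,0],0.65],
    [[-0.14,0,0.14],[0,0,0],0.65],
    [[-0.14,0,0.14],[0,0,0],0.65],
    [[-0.14,0,0.14],[0,0,0],0.65]
  ]
}}

```text
clock: 12.62
tool_pos: [0.5398, 0.1068, 0.1629]
orientation: [129.6, 89.9, -131.7]
force: [0.2, -0.5, -1.0]
opening: 0.0571
```

```bash
python3 - <<'E'
from h import *
o=ctrl.get_obs(); print(tool()[0],o['opening'],o['joint_pos'])
for c in ['wrist','scene','top']:
    im=ctrl.snapshot(c); C=cal(c)
    if c=='wrist': cv2.imwrite('pics/w6.png',im)
    for n,z in (('fin_mid',.019),('barrel_mid',.022)):
        for r in ctrl.landmark_of(c,n)[:1]: print(c,n,np.round(r['pixel'],1),r['confidence'],atz(c,r['pixel'],z,C).round(4))
E
```

```text
[0.53975879 0.10676036 0.16293109] 0.057065078142422544 [ 3.16055493e+01  1.18523539e+01 -2.02942685e+01  2.59864463e-02
 -5.79268633e+01 -2.29689271e+01]
wrist fin_mid [322.8  58.1] 0.76 [ 0.5584 -0.0286  0.019 ]
wrist barrel_mid [321.9 141. ] 0.63 [0.5497 0.0343 0.022 ]
scene fin_mid [316.6 264.7] 0.76 [ 0.5585 -0.0289  0.019 ]
scene barrel_mid [347.4 264.3] 0.66 [0.5463 0.0336 0.022 ]
top fin_mid [332.1 223.2] 0.66 [ 0.5558 -0.0224  0.019 ]
top barrel_mid [305.9 226.8] 0.71 [0.5498 0.0319 0.022 ]
```

View pics/w6.png

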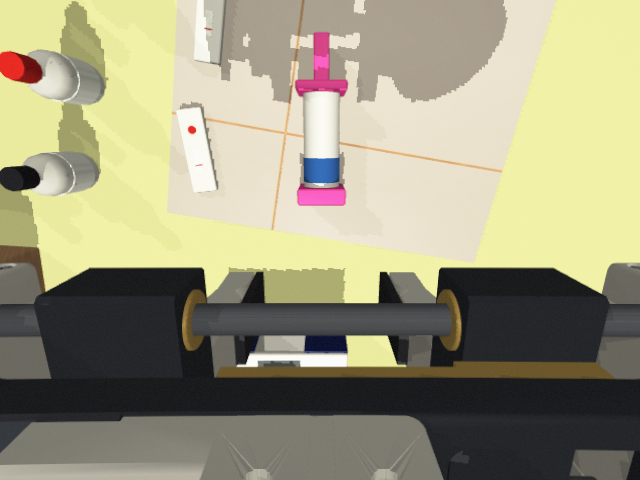

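```bash
python3 - <<'E'
from h import *
print(shift([.655,-.254,.25],Rd(78)))
E
```

```text
(array([-0.0869, -0.0607, -0.3721]), array([ 1.1047e+02, -1.3000e-01,  1.0000e-02]))
```

Call:
{"fn": "drive_tool", "kwargs": {
  "plan": [
    [[-0.03,0,-0.02],[7,0,0],0.65],
    [[-0.06,-0.005,-0.05],[14,0,0],0.65],
    [[-0.087,-0.01,-0.08],[21,0,0],0.65],
    [[-0.087,-0.015,-0.11],[28,0,0],0.65],
    [[-0.087,-0.02,-0.14],[35,0,0],0.65],
    [[-0.087,-0.025,-0.17],[42,0,0],0.65],
    [[-0.087,-0.03,-0.2],[49,0,0],0.65],
    [[-0.087,-0.035,-0.23],[56,0,0],0.65],
    [[-0.087,-0.04,-0.26],[63,0,0],0.65],
    [[-0.087,-0.045,-0.29],[70,0,0],0.65],
    [[-0.087,-0.05,-0.32],[77,0,0],0.65],
    [[-0.087,-0.055,-0.35],[84,0,0],0.65],
    [[-0.087,-0.06,-0.372],[91,0,0],0.65],
    [[-0.087,-0.06,-0.372],[98,0,0],0.65],
    [[-0.087,-0.06,-0.372],[105,0,0],0.65],
    [[-0.087,-0.06,-0.372],[110.5,0,0],0.65],
    [[-0.087,-0.06,-0.372],[110.5,0,0],0.65],
    [[-0.087,-0.06,-0.372],[110.5,0,0],0.65],
    [[-0.087,-0.06,-0.372],[110.5,0,0],0.65]
  ]
}}

```text
clock: 14.65
tool_pos: [0.6543, -0.254, 0.2501]
orientation: [-122.5, 89.9, -134.3]
force: [0.4, -0.3, 0.1]
opening: 0.0568
```

```bash
python3 - <<'E'
from h import *
o=ctrl.get_obs(); print(tool()[0],o['orientation'],o['joint_pos'])
for c in ['wrist']:
    im=ctrl.snapshot(c); C=cal(c)
    cv2.imwrite('pics/w7.png',cv2.resize(im[0:290,130:510],None,fx=2,fy=2,interpolation=cv2.INTER_CUBIC))
    for n,z in (('cradle_seat',.046),('clamp_post',.06),('clamp_knob',.08)):
        for r in ctrl.landmark_of(c,n)[:1]: print(c,n,np.round(r['pixel'],1),r['confidence'],atz(c,r['pixel'],z,C).round(4))
E
```

```text
[ 0.65427685 -0.25403584  0.25005761] [-122.47494318   89.88797706 -134.32408181] [-5.31186235e+00  2.24282900e+01  6.51806939e+00  9.04786685e-02
 -7.41603151e+01 -9.65620257e+01]
wrist cradle_seat [323.2 129.1] 0.64 [ 0.5736 -0.2359  0.046 ]
wrist clamp_post [239.9 130.7] 0.94 [ 0.5588 -0.3155  0.06  ]
```

View pics/w7.png

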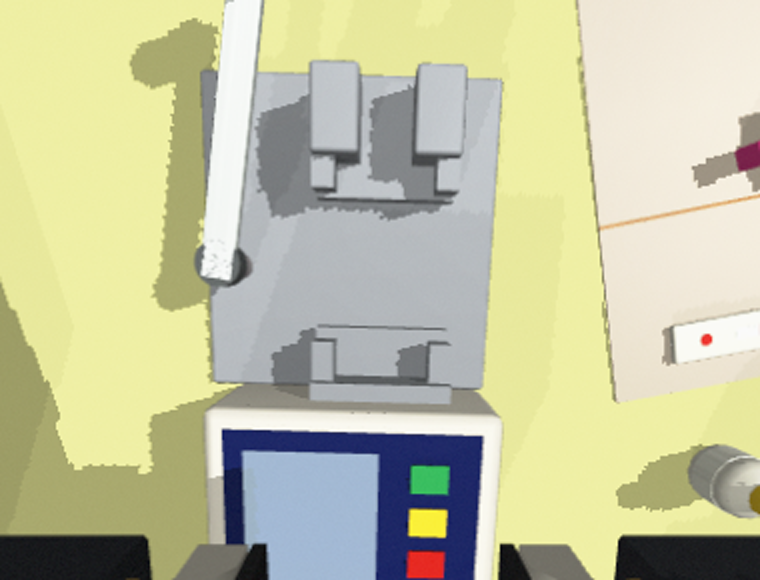

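```bash
python3 - <<'E'
from h import *
C=cal('wrist')
g=lambda u,v,z: atz('wrist',(130+u/2,v/2),z,C)
def yaw(d): return np.degrees(np.arctan2(d[1],d[0])).round(2)
a=g(360,62,.06);b=g(418,64,.06);a2=g(358,148,.06);b2=g(415,152,.06)
print('slot',np.linalg.norm(a-b),np.linalg.norm(a2-b2)); s=(a+b)/2; s2=(a2+b2)/2
c=g(335,341,.05);d=g(428,344,.05);m=(c+d)/2
e=g(336,158,.05);f=g(437,160,.05);m2=(e+f)/2
print('cheek',np.linalg.norm(c-d),np.linalg.norm(e-f)); print('yaws',yaw(m-s),yaw(m-s2),yaw(m-m2),yaw(s2-s))
p=[g(*q) for q in((205,70,.008),(501,80,.008),(214,381,.008),(483,387,.008))]
print('plate',yaw(p[2]-p[0]),yaw(p[3]-p[1]),yaw(p[1]-p[0])-90,'mid',(sum(p)/4).round(4))
print('mids',s.round(4),s2.round(4),m.round(4),m2.round(4))
print('post',g(220,265,.063).round(4),'bar far',g(243,0,.063).round(4),'housing front',g(350,408,.085).round(4))
print('stopplate',g(380,386,.05).round(4))
E
```

```text
slot 0.026165207830998884 0.026605745641756454
cheek 0.04799933668897118 0.048560819210754495
yaws -13.62 -13.58 -13.64 -13.74
plate -14.3 -13.05 -13.739999999999995 mid [ 0.5586 -0.2524  0.008 ]
mids [ 0.4925 -0.2173  0.06  ] [ 0.5272 -0.2258  0.06  ] [ 0.6138 -0.2468  0.05  ] [ 0.5294 -0.2263  0.05  ]
post [ 0.5606 -0.315   0.063 ] bar far [ 0.4563 -0.2749  0.063 ] housing front [ 0.638  -0.2672  0.085 ]
stopplate [ 0.6357 -0.2522  0.05  ]
```

```bash
cat >> h.py <<'E'
S=np.array([.5777,-.238,.046]); CY=-13.65
E
python3 - <<'E'
from h import *
print(shift([.5495,.0335,.12],Rd(188.4)),shift([.5495,.0335,.008],Rd(188.4)))
E
```

```text
(array([ 0.1299,  0.2596, -0.162 ]), array([-1.1035e+02, -1.2000e-01,  2.0000e-02])) (array([ 0.2419,  0.2598, -0.1619]), array([-1.1035e+02, -1.2000e-01,  2.0000e-02]))
```

Call:
{"fn": "drive_tool", "kwargs": {
  "plan": [
    [[0,0.015,-0.01],[-7,0,0],0.65],
    [[0,0.04,-0.025],[-14,0,0],0.65],
    [[0,0.065,-0.04],[-21,0,0],0.65],
    [[0,0.09,-0.055],[-28,0,0],0.65],
    [[0,0.115,-0.07],[-35,0,0],0.65],
    [[0,0.14,-0.085],[-42,0,0],0.65],
    [[0.02,0.165,-0.1],[-49,0,0],0.65],
    [[0.04,0.19,-0.115],[-56,0,0],0.65],
    [[0.06,0.215,-0.13],[-63,0,0],0.65],
    [[0.08,0.24,-0.145],[-70,0,0],0.65],
    [[0.1,0.26,-0.162],[-77,0,0],0.65],
    [[0.11,0.26,-0.162],[-84,0,0],0.65],
    [[0.12,0.26,-0.162],[-91,0,0],0.65],
    [[0.13,0.26,-0.162],[-98,0,0],0.65],
    [[0.13,0.26,-0.162],[-105,0,0],0.65],
    [[0.13,0.26,-0.162],[-110.4,0,0],0.65],
    [[0.13,0.26,-0.162],[-110.4,0,0],0.65],
    [[0.13,0.26,-0.162],[-110.4,0,0],0.65]
  ]
}}

```text
clock: 16.35
tool_pos: [0.5497, 0.034, 0.1201]
orientation: [140.8, 89.9, -120.9]
force: [0.2, 0.3, -0.0]
opening: 0.0569
```

```bash
python3 - <<'E'
from h import *
print(shift([.5495,.0335,.008],Rd(188.4)))
E
```

```text
(array([ 1.121e-01,  1.000e-04, -3.000e-04]), array([-0.09, -0.07, -0.05]))
```

Call:
{"fn": "drive_tool", "kwargs": {
  "plan": [
    [[0.03,0,0],[0,0,0],0.65],
    [[0.065,0,0],[0,0,0],0.65],
    [[0.095,0,0],[0,0,0],0.65],
    [[0.11,0,0],[0,0,0],0.65],
    [[0.112,0,0],[0,0,0],0.65],
    [[0.112,0,0],[0,0,0],0.5],
    [[0.112,0,0],[0,0,0],0.2],
    [[0.112,0,0],[0,0,0],0],
    [[0.112,0,0],[0,0,0],0],
    [[0.112,0,0],[0,0,0],0],
    [[0.112,0,0],[0,0,0],0],
    [[0.112,0,0],[0,0,0],0],
    [[0.1,0,0],[0,0,0],0],
    [[0.08,0,0],[0,0,0],0],
    [[0.05,0,0],[0,0,0],0],
    [[0.02,0,0],[0,0,0],0],
    [[-0.01,0,0],[0,0,0],0],
    [[-0.01,0,0],[0,0,0],0],
    [[-0.01,0,0],[0,0,0],0]
  ]
}}

```text
clock: 17.93
tool_pos: [0.5505, 0.0345, 0.1321]
orientation: [-88.2, 89.8, 10.1]
force: [-0.0, -0.5, -2.6]
opening: 0.0291
```

```bash
python3 - <<'E'
from h import *
o=ctrl.get_obs(); p,R=tool(); print(o['opening'],o['force'],o['moment'])
im=ctrl.snapshot('wrist'); C=cal('wrist'); cv2.imwrite('pics/w8.png',im)
print(proj('wrist',[p-[0,0,-.014]],C))
for c in ['wrist','scene']:
    if c=='scene': ctrl.snapshot(c); C=cal(c)
    for n,z in (('fin_mid',p[2]+.0139-.003),('barrel_mid',p[2]+.0139)):
        for r in ctrl.landmark_of(c,n)[:1]:
            X=atz(c,r['pixel'],z,C); print(c,n,np.round(r['pixel'],1),r['confidence'],X.round(4),'in tool',R.inv().apply(X-p).round(4))
print('to above seat',shift([*S[:2],.13],Rd(CY+90)))
E
```

```text
0.02907958367398439 [-0.03584733 -0.48223232 -2.61175461] [ 0.03913389  0.02999057 -0.00602945]
[[318.74979898 304.95303143]]
wrist fin_mid [319.2 166. ] 0.62 [ 0.5591 -0.0272  0.143 ] in tool [-0.0109  0.0004 -0.0623]
wrist barrel_mid [322.2 303.7] 0.76 [0.549  0.0337 0.146 ] in tool [-0.0139  0.0015 -0.0006]
scene fin_mid [316.3 214.9] 0.6 [ 0.5604 -0.0261  0.143 ] in tool [-0.0109 -0.0011 -0.0614]
scene barrel_mid [348.8 219.5] 0.78 [0.5667 0.0394 0.146 ] in tool [-0.0138 -0.0168  0.0026]
to above seat (array([-0.0007,  0.0108, -0.2731]), array([ 1.1195e+02, -2.5000e-01, -3.0000e-02]))
```

View pics/w8.png

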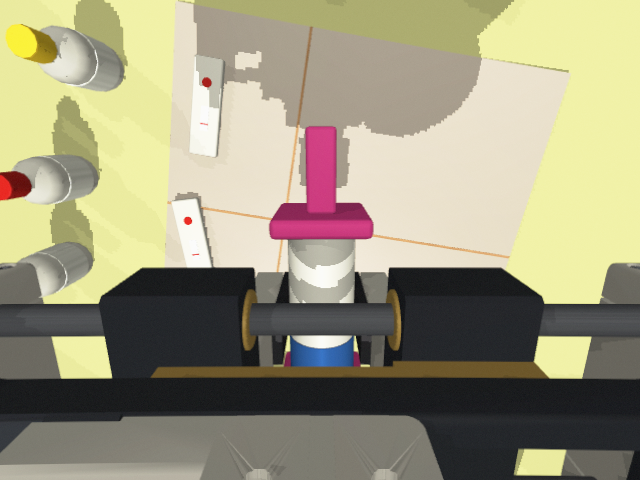

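Call:
{"fn": "drive_tool", "kwargs": {
  "plan": [
    [[-0.005,0,-0.01],[7,0,0],0],
    [[-0.01,0,-0.025],[14,0,0],0],
    [[-0.01,0,-0.04],[21,0,0],0],
    [[-0.01,0.002,-0.06],[28,0,0],0],
    [[-0.01,0.003,-0.08],[35,0,0],0],
    [[-0.01,0.004,-0.1],[42,0,0],0],
    [[-0.01,0.005,-0.12],[49,0,0],0],
    [[-0.01,0.006,-0.14],[56,0,0],0],
    [[-0.01,0.007,-0.16],[63,0,0],0],
    [[-0.01,0.008,-0.18],[70,0,0],0],
    [[-0.01,0.009,-0.2],[77,0,0],0],
    [[-0.01,0.01,-0.22],[84,0,0],0],
    [[-0.01,0.011,-0.24],[91,0,0],0],
    [[-0.01,0.011,-0.255],[98,0,0],0],
    [[-0.005,0.011,-0.268],[105,0,0],0],
    [[0,0.011,-0.273],[112,-0.3,0],0],
    [[0,0.011,-0.273],[112,-0.3,0],0],
    [[0,0.011,-0.273],[112,-0.3,0],0],
    [[0,0.011,-0.273],[112,-0.3,0],0]
  ]
}}

```text
clock: 19.82
tool_pos: [0.5774, -0.2377, 0.129]
orientation: [139.7, 89.9, 126.3]
force: [-0.4, 0.4, -1.4]
opening: 0.0291
```

```bash
python3 - <<'E'
from h import *
o=ctrl.get_obs(); p,R=tool(); print(p,o['opening'],o['force'])
print(shift([*S[:2],.034],Rd(CY+90)))
im=ctrl.snapshot('wrist'); C=cal('wrist'); cv2.imwrite('pics/w9.png',im)
for n,z in (('fin_mid',p[2]+.011),('barrel_mid',p[2]+.0139),('cradle_seat',.046),('clamp_post',.06),('clamp_knob',.08)):
    for r in ctrl.landmark_of('wrist',n)[:1]:
        X=atz('wrist',r['pixel'],z,C); print(n,np.round(r['pixel'],1),r['confidence'],X.round(4),'in tool',R.inv().apply(X-p).round(4))
E
```

```text
[ 0.57736794 -0.23767527  0.12901625] 0.029125871221727707 [-0.3757506   0.35584746 -1.3787743 ]
(array([ 0.095 , -0.0003,  0.0005]), array([ 0.19, -0.05, -0.04]))
fin_mid [321.4 168.9] 0.66 [ 0.5191 -0.2241  0.14  ] in tool [-0.011  -0.0003 -0.0598]
barrel_mid [323.5 303.5] 0.56 [ 0.5789 -0.2375  0.1429] in tool [-0.0139  0.0006  0.0014]
clamp_post [206.6 246. ] 0.83 [ 0.5578 -0.3153  0.06  ] in tool [ 0.069  -0.0801 -0.0009]
clamp_knob [203.1  41.1] 0.8 [ 0.4429 -0.2713  0.08  ] in tool [ 0.0491 -0.0641 -0.1229]
```

View pics/w9.png

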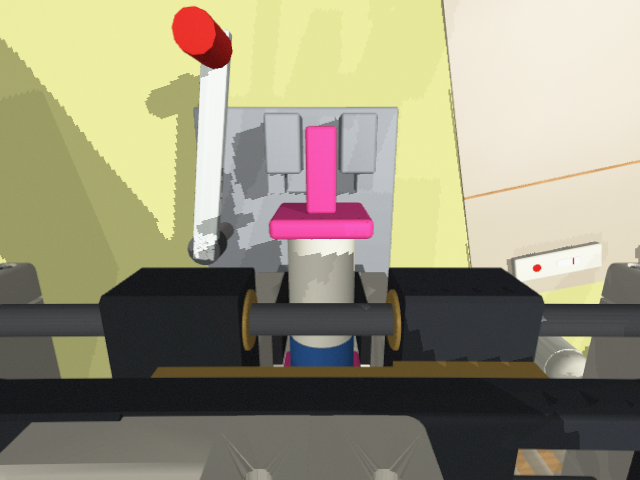

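Call:
{"fn": "drive_tool", "kwargs": {
  "plan": [
    [[0.02,0,0],[0,0,0],0],
    [[0.045,0,0],[0,0,0],0],
    [[0.06,0,0],[0,0,0],0],
    [[0.07,0,0],[0,0,0],0],
    [[0.078,0,0],[0,0,0],0],
    [[0.085,0,0],[0,0,0],0],
    [[0.09,0,0],[0,0,0],0],
    [[0.094,0,0],[0,0,0],0],
    [[0.096,0,0],[0,0,0],0],
    [[0.096,0,0],[0,0,0],0]
  ]
}}

```text
clock: 20.95
tool_pos: [0.578, -0.2375, 0.0338]
orientation: [44.2, 89.9, 30.6]
force: [1.1, -0.1, -2.3]
opening: 0.0289
```

Call:
{"fn": "drive_tool", "kwargs": {
  "plan": [
    [[0.001,0,0],[0,0,0],0],
    [[0.002,0,0],[0,0,0],0],
    [[0.002,0,0],[0,0,0],0],
    [[0.002,0,0],[0,0,0],0.4],
    [[0.002,0,0],[0,0,0],0.6],
    [[0.002,0,0],[0,0,0],0.6],
    [[0.002,0,0],[0,0,0],0.6],
    [[0.002,0,0],[0,0,0],0.6],
    [[0.002,0,0],[0,0,0],0.6],
    [[-0.03,0,0],[0,0,0],0.6],
    [[-0.07,0,0],[0,0,0],0.6],
    [[-0.11,0,0],[0,0,0],0.6],
    [[-0.15,0,0.03],[0,0,0],0.6],
    [[-0.18,0,0.06],[0,0,0],0.6],
    [[-0.2,0,0.075],[0,0,0],0.6],
    [[-0.2,0,0.075],[0,0,0],0.6],
    [[-0.2,0,0.075],[0,0,0],0.6]
  ]
}}

```text
clock: 22.37
tool_pos: [0.6519, -0.2555, 0.2348]
orientation: [20.9, 89.8, 7.3]
force: [-0.8, 0.1, -1.6]
opening: 0.0526
```

```bash
python3 - <<'E'
from h import *
o=ctrl.get_obs(); p,R=tool(); print(p,o['opening'],o['force'],o['joint_pos'][5])
Cr=Ro.from_euler('z',CY,degrees=True)
ims={}
for c in ['wrist','scene','top']:
    ims[c]=ctrl.snapshot(c); C=cal(c)
    for n,z in (('fin_mid',.043),('barrel_mid',.046),('clamp_post',.06),('clamp_knob',.08)):
        for r in ctrl.landmark_of(c,n)[:1]:
            X=atz(c,r['pixel'],z,C); print(c,n,np.round(r['pixel'],1),round(r['confidence'],2),X.round(4),'in cradle',Cr.inv().apply(X-S).round(4))
w=cv2.resize(ims['wrist'][0:270,150:470],None,fx=1.4,fy=1.4); s=cv2.resize(ims['scene'][170:300,150:300],(448,378))
cv2.imwrite('pics/w10.png',np.vstack([w,s])[:,:][:760])
E
python3 -c "
import cv2;a=cv2.imread('pics/w10.png');h=a.shape[0];cv2.imwrite('pics/w10b.png',cv2.hconcat([a[:378],a[378:756]]) if h>=756 else a)"
```

```text
[ 0.6519444  -0.25553872  0.23483277] 0.05264067166351757 [-0.77265158  0.09011029 -1.55492285] -98.06599613806397
wrist fin_mid [320.2  66.2] 0.77 [ 0.5167 -0.2239  0.043 ] in cradle [-0.0626 -0.0007 -0.003 ]
wrist barrel_mid [322.6 136.9] 0.71 [ 0.5781 -0.2365  0.046 ] in cradle [ 0.0001  0.0015 -0.    ]
wrist clamp_post [322.1  66.7] 0.68 [ 0.5206 -0.2231  0.06  ] in cradle [-0.059  0.001  0.014]
wrist clamp_knob [494.3 232.4] 0.18 [ 0.7004 -0.1007  0.08  ] in cradle [0.0869 0.1623 0.034 ]
scene fin_mid [235.5 230.2] 0.9 [ 0.5103 -0.2261  0.043 ] in cradle [-0.0683 -0.0043 -0.003 ]
scene barrel_mid [217.9 248.2] 0.97 [ 0.5856 -0.2351  0.046 ] in cradle [0.007  0.0047 0.    ]
scene clamp_post [188.4 231. ] 0.83 [ 0.5594 -0.3139  0.06  ] in cradle [ 0.0001 -0.0781  0.014 ]
scene clamp_knob [226.5 197.2] 0.61 [ 0.4392 -0.2728  0.08  ] in cradle [-0.1263 -0.0665  0.034 ]
top fin_mid [428.3 239.7] 0.9 [ 0.5146 -0.2162  0.043 ] in cradle [-0.0664  0.0063 -0.003 ]
top barrel_mid [439.5 207.9] 0.8 [ 0.5782 -0.241   0.046 ] in cradle [ 0.0012 -0.0027  0.    ]
top clamp_post [476.8 216.5] 0.87 [ 0.5574 -0.3123  0.06  ] in cradle [-0.0022 -0.077   0.014 ]
top clamp_knob [455.  276.3] 0.84 [ 0.4399 -0.2598  0.08  ] in cradle [-0.1287 -0.0537  0.034 ]
```

View pics/w10b.png

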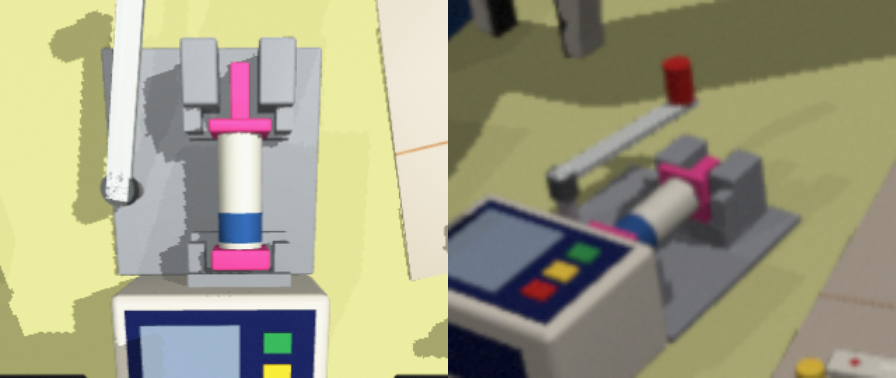

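```bash
python3 - <<'E'
from h import *
print(shift([.443,-.2705,.17],Rd(248.8)))
E
```

```text
(array([ 0.0636, -0.0636, -0.1983]), array([-1.724e+02,  8.000e-02,  8.000e-02]))
```

Call:
{"fn": "drive_tool", "kwargs": {
  "plan": [
    [[0,-0.003,-0.015],[-7,0,0],0.5],
    [[0,-0.006,-0.03],[-14,0,0],0.5],
    [[0,-0.012,-0.045],[-21,0,0],0.5],
    [[0,-0.018,-0.06],[-28,0,0],0.5],
    [[0,-0.024,-0.075],[-35,0,0],0.5],
    [[0,-0.03,-0.09],[-42,0,0],0.5],
    [[0,-0.036,-0.105],[-49,0,0],0.5],
    [[0,-0.042,-0.12],[-56,0,0],0.5],
    [[0.01,-0.048,-0.135],[-63,0,0],0.5],
    [[0.02,-0.05,-0.15],[-70,0,0],0.5],
    [[0.03,-0.053,-0.165],[-77,0,0],0.5],
    [[0.04,-0.056,-0.18],[-84,0,0],0.5],
    [[0.05,-0.06,-0.19],[-91,0,0],0.5],
    [[0.06,-0.063,-0.198],[-98,0,0],0.5],
    [[0.063,-0.064,-0.198],[-105,0,0],0.5],
    [[0.063,-0.064,-0.198],[-112,0,0],0.5],
    [[0.063,-0.064,-0.198],[-119,0,0],0.5],
    [[0.063,-0.064,-0.198],[-126,0,0],0.5],
    [[0.063,-0.064,-0.198],[-133,0,0],0.5],
    [[0.063,-0.064,-0.198],[-133,0,0],0.5]
  ]
}}

```text
clock: 24.78
tool_pos: [0.4433, -0.2709, 0.1708]
orientation: [-98.5, 89.9, 21.2]
force: [-0.3, 0.4, 0.6]
opening: 0.0436
```

```bash
python3 - <<'E'
from h import *
p,R=tool();print(p,ctrl.get_obs()['joint_pos'])
im=ctrl.snapshot('wrist'); C=cal('wrist')
for n,z in (('clamp_post',.06),('clamp_knob',.08)):
    for r in ctrl.landmark_of('wrist',n)[:2]: print(n,np.round(r['pixel'],1),round(r['confidence'],2),atz('wrist',r['pixel'],z,C).round(4))
print(shift([.443,-.2705,.17],Rd(248.8)))
E
```

```text
[ 0.44329152 -0.27092792  0.1708111 ] [-9.80433637e+00  8.49090240e+00 -2.33815584e+01 -5.61542953e-02
 -5.80483504e+01  3.95611841e+01]
clamp_post [215.3 104. ] 0.55 [ 0.5591 -0.3186  0.06  ]
clamp_knob [321.3 240.5] 0.72 [ 0.443  -0.2705  0.08  ]
(array([ 0.0007, -0.    ,  0.0005]), array([-39.65,  -0.04,   0.08]))
```

Call:
{"fn": "drive_tool", "kwargs": {
  "plan": [
    [[0,0,0],[-7,0,0],0.5],
    [[0,0,0],[-14,0,0],0.5],
    [[0,0,0],[-21,0,0],0.5],
    [[0,0,0],[-28,0,0],0.5],
    [[0,0,0],[-35,0,0],0.5],
    [[0.01,0,0],[-39.6,0,0],0.5],
    [[0.04,0,0],[-39.6,0,0],0.5],
    [[0.07,0,0],[-39.6,0,0],0.5],
    [[0.095,0,0],[-39.6,0,0],0.5],
    [[0.103,0,0],[-39.6,0,0],0.5],
    [[0.103,0,0],[-39.6,0,0],0.5],
    [[0.103,0,0],[-39.6,0,0],0.3],
    [[0.103,0,0],[-39.6,0,0],0.0],
    [[0.103,0,0],[-39.6,0,0],0],
    [[0.103,0,0],[-39.6,0,0],0],
    [[0.103,0,0],[-39.6,0,0],0],
    [[0.103,0,0],[-39.6,0,0],0],
    [[0.103,0,0],[-39.6,0,0],0]
  ]
}}

```text
clock: 26.43
tool_pos: [0.4441, -0.271, 0.0684]
orientation: [-155.4, 89.8, 3.4]
force: [-0.9, 0.2, 1.0]
opening: 0.0216
```

```bash
cat > arc.py <<'E'
from h import *
import sys
P=np.array([.5588,-.3155])
def arc(z,yaws):
    p,R=tool(); k=p[:2]-P; print(p,'r',np.linalg.norm(k).round(4),'yaw',np.degrees(np.arctan2(k[1],k[0])).round(2),ctrl.get_obs()['force'],ctrl.get_obs()['opening'])
    for y in yaws:
        q=[P[0]+.125*np.cos(np.radians(y)),P[1]+.125*np.sin(np.radians(y)),z]
        s,w=shift(q,Rd(y+90)); print(y,s.round(3).tolist(),w.round(1).tolist())
E
python3 -c "
from arc import *
arc(.095,[158.8-4.6*i for i in range(0,19)])"
```

```text
[ 0.44405218 -0.27103057  0.06838976] r 0.1231 yaw 158.82 [-0.92935964  0.23492045  1.00559459] 0.0215742793006121
158.8 [-0.027, -0.0, 0.002] [-0.0, -0.2, 0.1]
154.20000000000002 [-0.027, -0.01, 0.002] [4.6, -0.2, 0.1]
149.60000000000002 [-0.027, -0.02, 0.0] [9.2, -0.2, 0.1]
145.0 [-0.027, -0.03, -0.002] [13.8, -0.2, 0.1]
140.4 [-0.026, -0.04, -0.004] [18.4, -0.1, 0.1]
135.8 [-0.026, -0.049, -0.008] [23.0, -0.1, 0.1]
131.20000000000002 [-0.026, -0.058, -0.012] [27.6, -0.1, 0.1]
126.60000000000002 [-0.026, -0.067, -0.017] [32.2, -0.1, 0.1]
122.00000000000001 [-0.026, -0.075, -0.023] [36.8, -0.1, 0.1]
117.4 [-0.026, -0.083, -0.029] [41.4, -0.1, 0.1]
112.80000000000001 [-0.026, -0.09, -0.036] [46.0, -0.1, 0.1]
108.20000000000002 [-0.026, -0.097, -0.044] [50.6, -0.1, 0.1]
103.60000000000002 [-0.026, -0.103, -0.052] [55.2, -0.1, 0.1]
99.00000000000001 [-0.026, -0.108, -0.06] [59.8, -0.1, 0.2]
94.40000000000002 [-0.026, -0.113, -0.069] [64.4, -0.1, 0.2]
89.80000000000001 [-0.026, -0.117, -0.078] [69.0, -0.1, 0.2]
85.20000000000002 [-0.026, -0.12, -0.088] [73.6, -0.1, 0.2]
80.60000000000002 [-0.026, -0.122, -0.098] [78.2, -0.1, 0.2]
76.00000000000001 [-0.026, -0.124, -0.107] [82.8, -0.1, 0.2]
```

Call:
{"fn": "drive_tool", "kwargs": {
  "plan": [
    [[-0.005,0,0],[0,0,0],0],
    [[-0.012,0,0],[0,0,0],0],
    [[-0.02,0,0],[0,0,0],0],
    [[-0.026,0,0],[0,0,0],0],
    [[-0.027,0,0],[0,0,0],0],
    [[-0.027,0,0],[0,0,0],0]
  ]
}}

```text
clock: 26.93
tool_pos: [0.4445, -0.2711, 0.0959]
orientation: [-159.5, 89.7, -0.7]
force: [5.5, -3.7, -5.7]
opening: 0.0218
```

```bash
python3 - <<'E'
from h import *
p,R=tool();print(p,ctrl.get_obs()['force'],ctrl.get_obs()['opening'])
for c in ('scene','top'):
    ctrl.snapshot(c); C=cal(c)
    for r in ctrl.landmark_of(c,'clamp_knob')[:1]: print(c,r['pixel'],r['confidence'],'at .08',atz(c,r['pixel'],.08,C).round(4),'at .106',atz(c,r['pixel'],.106,C).round(4))
E
```

```text
[ 0.44449045 -0.27109913  0.09590067] [ 5.48070937 -3.67467415 -5.72984209] 0.021783379892793994
scene [226.3, 186.8] 0.74 at .08 [ 0.3945 -0.2922  0.08  ] at .106 [ 0.4365 -0.2712  0.106 ]
```

Call:
{"fn": "drive_tool", "kwargs": {
  "plan": [
    [[0,-0.01,0],[4.6,0,0],0],
    [[0,-0.02,-0.001],[9.2,0,0],0],
    [[0,-0.03,-0.003],[13.8,0,0],0],
    [[0,-0.039,-0.006],[18.4,0,0],0],
    [[0,-0.048,-0.009],[23,0,0],0],
    [[0,-0.057,-0.014],[27.6,0,0],0],
    [[0,-0.066,-0.019],[32.2,0,0],0],
    [[0,-0.074,-0.024],[36.8,0,0],0],
    [[0,-0.082,-0.031],[41.4,0,0],0],
    [[0,-0.089,-0.038],[46,0,0],0],
    [[0,-0.096,-0.045],[50.6,0,0],0],
    [[0,-0.102,-0.053],[55.2,0,0],0],
    [[0,-0.107,-0.061],[59.8,0,0],0],
    [[0,-0.107,-0.061],[59.8,0,0],0]
  ]
}}

```text
clock: 28.3
tool_pos: [0.5404, -0.1944, 0.0949]
orientation: [-138.2, 89.9, -39.5]
force: [2.5, -8.7, -4.8]
opening: 0.0215
```

```bash
python3 -c "
from arc import *
arc(.096,[99-4.6*i for i in range(0,7)])"
```

```text
[ 0.54044144 -0.19439394  0.09488613] r 0.1225 yaw 98.62 [ 2.52313224 -8.68829273 -4.75626623] 0.021460636280733233
99.0 [-0.001, 0.001, 0.002] [-0.3, -0.1, 0.1]
94.4 [-0.001, -0.009, 0.002] [4.3, -0.1, 0.1]
89.8 [-0.001, -0.019, 0.001] [8.9, -0.1, 0.1]
85.2 [-0.001, -0.029, -0.001] [13.5, -0.1, 0.1]
80.6 [-0.001, -0.039, -0.004] [18.1, -0.1, 0.1]
76.0 [-0.001, -0.048, -0.007] [22.7, -0.1, 0.1]
71.4 [-0.001, -0.057, -0.011] [27.3, -0.1, 0.1]
```

Call:
{"fn": "drive_tool", "kwargs": {
  "plan": [
    [[0,-0.009,0],[4.3,0,0],0],
    [[0,-0.019,-0.001],[8.9,0,0],0],
    [[0,-0.029,-0.003],[13.5,0,0],0],
    [[0,-0.038,-0.006],[18.1,0,0],0],
    [[0,-0.046,-0.009],[22,0,0],0],
    [[0,-0.046,-0.009],[22,0,0],0],
    [[0,-0.046,-0.009],[22,0,0],0]
  ]
}}

```text
clock: 28.88
tool_pos: [0.5861, -0.1964, 0.0937]
orientation: [155.0, 89.9, -128.3]
force: [1.1, -1.6, -4.4]
opening: 0.0213
```

```bash
python3 -c "
from arc import *
arc(.096,[76.35])"
```

```text
[ 0.5861182  -0.1964023   0.09372014] r 0.1222 yaw 77.08 [ 1.09391979 -1.57215428 -4.43866475] 0.021266581828548257
76.35 [-0.002, -0.002, 0.003] [0.4, -0.1, -0.0]
```

Call:
{"fn": "drive_tool", "kwargs": {
  "plan": [
    [[0.005,0,0],[0,0,0],0],
    [[0.01,0,0],[0,0,0],0],
    [[0.014,0,0],[0,0,0],0],
    [[0.017,0,0],[0,0,0],0],
    [[0.019,0,0],[0,0,0],0],
    [[0.02,0,0],[0,0,0],0],
    [[0.02,0,0],[0,0,0],0]
  ]
}}

```text
clock: 29.47
tool_pos: [0.5861, -0.1961, 0.0752]
orientation: [170.5, 89.9, -112.6]
force: [-2.8, 3.7, 9.2]
opening: 0.0212
```

Call:
{"fn": "drive_tool", "kwargs": {
  "plan": [
    [[-0.001,0,0],[0,0,0],0],
    [[-0.001,0,0],[0,0,0],0.2],
    [[-0.001,0,0],[0,0,0],0.5],
    [[-0.001,0,0],[0,0,0],0.5],
    [[-0.001,0,0],[0,0,0],0.5],
    [[-0.001,0,0],[0,0,0],0.5],
    [[-0.001,0,0],[0,0,0],0.5],
    [[-0.02,0,0],[0,0,0],0.5],
    [[-0.06,0,0],[0,0,0],0.5],
    [[-0.1,0,0],[0,0,0],0.5],
    [[-0.14,0,0],[0,0,0],0.5],
    [[-0.15,0,0.05],[0,0,0],0.5],
    [[-0.15,0,0.08],[0,0,0],0.5],
    [[-0.15,0,0.08],[0,0,0],0.5],
    [[-0.15,0,0.08],[0,0,0],0.5]
  ]
}}

```text
clock: 30.72
tool_pos: [0.6048, -0.1161, 0.2255]
orientation: [-159.4, 89.9, -82.4]
force: [0.2, -0.6, -1.3]
opening: 0.044
```

```bash
python3 - <<'E'
from h import *
p,R=tool();o=ctrl.get_obs();print(p,o['force'],o['opening'])
Cr=Ro.from_euler('z',CY,degrees=True); L={}
for c in ('wrist','scene','top'):
    im=ctrl.snapshot(c); C=cal(c); cv2.imwrite(f'pics/f_{c}.png',im)
    for n,z in (('clamp_knob',.086),('clamp_post',.066),('barrel_mid',.046),('fin_mid',.043),('bottle_red',0),('bottle_yellow',0),('bottle_black',0),('cassette_a',0),('steel_can',0)):
        for r in ctrl.landmark_of(c,n)[:3 if 'cass' in n else 1]:
            X=atz(c,r['pixel'],z,C)
            if n in('clamp_knob','clamp_post','barrel_mid','fin_mid'): L.setdefault(n,[]).append(ray(c,r['pixel'],C)); e=Cr.inv().apply(X-S).round(4)
            else: e=''
            print(c,n,np.round(r['pixel'],1),round(r['confidence'],2),X.round(3),e)
k=tri(L['clamp_knob']); print('knob tri',k.round(4),Cr.inv().apply(k-S).round(4))
E
```

```text
[ 0.6047991  -0.11608608  0.22549407] [ 0.16046935 -0.61487025 -1.25464672] 0.04398599595081959
wrist clamp_knob [322.8 130.6] 0.76 [ 0.585 -0.195  0.086] [-0.0029  0.0432  0.04  ]
wrist clamp_post [295.9 269.8] 0.34 [ 0.641 -0.074  0.066] [0.0223 0.1743 0.02  ]
wrist barrel_mid [319.   80.5] 0.86 [ 0.578 -0.239  0.046] [ 0.0008 -0.0012 -0.    ]
wrist fin_mid [386.5  80. ] 0.6 [ 0.518 -0.226  0.043] [-0.0608 -0.0025 -0.003 ]
wrist bottle_yellow [227.7 273.1] 0.89 [ 0.732 -0.065  0.   ] 
wrist cassette_a [310.1 351. ] 0.96 [0.661 0.061 0.   ] 
wrist cassette_a [292.8 272.8] 0.56 [ 0.656 -0.048  0.   ] 
scene clamp_knob [235.5 231.6] 0.67 [ 0.573 -0.196  0.086] [-0.0143  0.0401  0.04  ]
scene clamp_post [188.9 230.7] 0.8 [ 0.566 -0.308  0.066] [ 0.0052 -0.0713  0.02  ]
scene barrel_mid [215.  247.7] 0.59 [ 0.585 -0.242  0.046] [ 0.0084 -0.0019  0.    ]
scene fin_mid [233.5 229.8] 0.61 [ 0.51  -0.231  0.043] [-0.0676 -0.0092 -0.003 ]
scene bottle_red [317.  340.2] 0.85 [0.748 0.022 0.   ] 
scene bottle_yellow [269.4 321.5] 0.72 [ 0.723 -0.077  0.   ] 
scene bottle_black [355.4 354.3] 0.88 [0.766 0.096 0.   ] 
scene cassette_a [348.1 307.9] 0.85 [0.652 0.058 0.   ] 
scene cassette_a [292.3 298.2] 0.8 [ 0.65  -0.054  0.   ] 
scene cassette_a [445.4 239.2] 0.53 [0.378 0.224 0.   ] 
scene steel_can [475.5 235.5] 0.95 [0.347 0.291 0.   ] 
top clamp_knob [416.1 201.6] 0.79 [ 0.588 -0.189  0.086] [-0.0012  0.0505  0.04  ]
top clamp_post [477.4 215.7] 0.74 [ 0.559 -0.312  0.066] [-0.0012 -0.0765  0.02  ]
top barrel_mid [439.2 207. ] 0.86 [ 0.58  -0.24   0.046] [ 0.0029 -0.0018  0.    ]
top fin_mid [430.8 238.9] 0.71 [ 0.516 -0.221  0.043] [-0.0638  0.0016 -0.003 ]
top cassette_a [414.1 202. ] 0.26 [ 0.597 -0.196  0.   ] 
top steel_can [180.5 337.1] 0.78 [0.329 0.301 0.   ] 
knob tri [ 0.586  -0.1907  0.0949] [-0.0031  0.0479  0.0489]
```

```bash
python3 -c "
from plant import ctrl
print(ctrl.close_job(), ctrl.get_obs()['force'])"
```

```text
the job is handed in; nothing more can be done
the job is handed in; nothing more can be done
```

I did the whole job and handed it in at about 31 s of the 72 s allowed. No verdict is reported, so the result rests on my own checks.

**What I did:**
- **Unlatching:** I pushed the barrel in and it sprang out with the latch bolt up.
- **Sheet:** I pulled the barrel free by its fin and laid it flat on the paper.
- **Cradle:** I gripped it round the middle and seated it with its fin in the slot.
- **Clamp:** I lifted the red knob about 25 mm, turned the bar across the barrel, lowered it and let go.

**Last checks:**
- **Barrel:** the wrist and top cameras put it within about 3 mm of the seat. The scene camera says about 8 mm, but it read long at other steps too.
- **Bar angle:** measured from the gripper's position, about 0.01 to 0.02 rad from square.
- **Bar height:** about 6 to 7 mm of lift, from the gripper height, where a 9 N upward push showed it on the barrel. Camera triangulation of the knob is less exact but agrees, at about 8 mm.
- **Bystanders:** every one I could see was within about 15 mm of where it started, about the spread of the readings.
- **Robot:** the gripper ended open and well clear of everything.

I did not directly measure how hard the bar presses on the barrel. After the last move I checked with the trained networks only, because all 12 picture views were used.

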